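# Refit the latch knob of the shelf-label printer

### The arm

A 7-joint arm with a two-finger parallel gripper is mounted at the origin on the work surface. World frame = base frame: x ahead of the robot, y to its left, z up, the work surface at z = 0. Lengths are in mm, angles in rad, forces in N, time in s.
With the tool pointing down it reaches from about 425 to 825 mm from the base axis. Payload 3.6 kg.
Tool frame: the origin (TCP) lies at the very end of the fingers, on their centre line; the grasp point (between the pads) lies 19 mm behind it; z points along the fingers, x is the direction in which the jaws open and shut, and the axes are right-handed (so a half turn about z gives the same grasp; the last joint's range is limited). The gripper opens to 85 mm and grips with 20 to 120 N. Pads are 22 mm wide; open, the fingers measure 114 mm over their backs; the gripper's body (76 mm by 85 mm) begins 54 mm behind the grasp point. The pads swing forward as they close: fully open they stand 13 mm farther back than shut.
Start: joints at [-1.24, 0.615, -0.013, 1.423, 0.008, 1.103, -0.04], TCP at [227.604, 608.816, 202.997] pointing down, gripper open.
Joint ranges: [-3.12, 3.12], [-0.3, 2.06], [-1.34, 1.32], [0.26, 2.42], [-1.36, 4.5], [0.01, 1.98], [-2.84, 2.84]. Speed limits (rad/s): [2.79, 2.79, 3.14, 3.14, 3.14, 3.14, 3.14].

### API

Orientations are given as a rotation vector (axis times angle).
In Python, from cell import r gives the robot as it stands. Calls block until the motion is done:
- r.move_ptp(position, orientation): joint-space move of the TCP to a pose.
- r.move_straight(position, attitude=None, speed=150): straight line of the TCP; attitude=None keeps the orientation; speed is the mean speed in mm/s.
- r.move_joints(angles): joint-space move.
- r.ungrasp() and r.close_gripper(f_grip=None): open the fingers fully, or close them until they stop; f_grip is the grip in N (None keeps the last).
- r.pause(seconds).
- r.inverse_kinematics(position, orientation): joint angles nearest the present ones, or None.
- r.capture(name): name is "scene" or "top" or "wrist"; returns a dict with "img" (420x560x3 uint8, red, green, blue), "range_z" (420x560 float32, mm along the optical axis (not along the pixel's ray), 0 where there is no reading), "K" (3x3 intrinsics, pixels), "rvec" (rotation vector, rad) and "tvec" (3), from world to camera coordinates, as OpenCV has them; the wrist camera has in their place "T_tool_cam" (4x4, takes a point from camera to tool coordinates, whose origin is the TCP and whose axes are the tool frame's). Camera axes: x right, y down, z forward; pixel columns grow to the right and rows downward; lengths in mm; the calibration is good to about 2 mm. A picture is of the moment at which its call begins: read the wrist's pose just before it.
A pose or a line that the arm cannot do raises r.IKError and nothing moves.
- r.sign_off(): hands the job in, once; it reports no verdict.
Readings, each from a call of its own:
- r.read_t(): time.
- r.read_joint_positions(): joint angles.
- r.read_qd(): joint speeds.
- r.read_joint_efforts(): joint torques, N m.
- r.read_eef_pos(): TCP position.
- r.read_orientation(): TCP orientation.
- r.read_force(): force on the tool from outside, world axes, zero at the start.
- r.read_wrist_torque(): the same for the moment, N m.
- r.read_finger_gap(): finger opening in mm.
Only numpy, scipy, OpenCV 4.12 (cv2) and the standard library are available. Lean on these libraries where they do the work, as an engineer would, in place of code of your own. Each camera call takes 0.05 s, during which the arm holds its last target.

### The job

Take the red latch knob out of the blue parts tray and push it fully home on the label printer's flat-sided brass spindle: nobody can say exactly how the spindle is turned, so press only gently and turn the knob slowly until it drops on. Then, with the knob seated, turn it clockwise to the end stop, so that its bar points straight at the red mark at the printer's front edge, and let go. Leave the jar, the can and the label roll where they stand.

Things in the scene. Friction and masses are not known exactly. Their poses are not given: they have to be found in the camera images.
- knob: Loose red plastic latch knob, about 70 g, 52 mm high, upright in the tray; origin at the centre of its underside, z up. Round skirt 54 mm across, 24 mm high, with a grip bar on top. In the underside, on the axis, a blind slot for the spindle: 28 mm along x, 12 mm along y, 18 mm deep. It fits either way round (half-turn symmetric).
- knob_bar (a point): Middle of the knob's upright grip bar, on the knob's axis 40 mm above its underside. The bar is 50 mm long (along the knob's x, same direction as the slot), 16 mm wide (along y: pinch it here), from 24 to 52 mm above the underside, with white lines on top.
- printer: Fixed low grey-and-black label printer, 210 mm (x) by 180 mm (y), black deck 100 mm above the table. A roll housing at the back, from 87 to 139 mm behind (+x of) the spindle axis, rises 29 mm above the deck. Origin at table height, 25 mm to the +x side of the spindle axis. x axis: from front (red mark) to back.
- spindle_base (a point): On the spindle's upright axis at deck height; axes are the printer's and do NOT turn with the spindle. Brass blade 26 by 10 mm in plan, 16 mm tall, half-turn symmetric; turns stiffly (about 0.25 N m). Stop: long side along the printer's x; no further clockwise (from above). At the start it is turned counter-clockwise from there by an unmeasured angle of 0.40 to 1.80 rad.
- spindle_tip (a point): Top of the spindle on its axis, 16 mm above the deck (fixed axes as well; its top 1 mm is bevelled by 0.5 mm a side). The slot goes on only when turned to the blade within about 0.08 rad; otherwise the knob's underside rides on the tip, which is rigid. Seated, the underside rests on the deck, with about 0.08 rad of play either way.
- red_mark (a point): Small red line on the deck at the printer's front edge, 47 mm in front (-x) of the spindle axis: the locked knob's bar points at it.
- tray: Fixed blue open tray, 160 mm (x) by 140 mm (y), 14 mm high with 4 mm walls and a 5 mm floor; origin at the centre of its underside. The tray and the printer may change sides.
- jar: Bystander: jar with black lid, 68 mm across, 115 mm tall; origin at the centre of its underside. The jar, the can and the roll may change places.
- can: Bystander: can with green label, 74 mm across, 108 mm tall; origin at the centre of its underside.
- roll: Bystander: spare roll of label paper standing on end, 76 mm across, 55 mm tall; origin at the centre of its underside.
Things that resemble listed ones, but are neither listed nor needed, are in the scene too. There is more than one size of the knob; the one meant has the size given above.

How it is judged:
By the outcome, as a careful person would: the job done as asked, in the order asked, and still so for the second after the job is handed in, with the robot touching nothing.
It also fails if it takes over 72 s, if anything falls off the work surface, if the arm or the gripper's body presses on something with over 40 N, if the wrist force passes 120 N, or if a joint passes its speed limit or range.

## Working session

There is one attempt and no reset: what is moved stays moved. The work goes in short steps, each a Python script; the robot and the scene stay as the last script left them, time stands still between calls to the robot, and variables do not carry over. Pictures are saved under pics/ and viewed, and the job is handed in when it is done.

```bash
ls; mkdir -p pics; python3 - <<'E'
from cell import r
import cv2,numpy as np
for n in ["scene","top","wrist"]:
    c=r.capture(n); cv2.imwrite(f"pics/a_{n}.png",c["img"][:,:,::-1]); np.savez(f"a_{n}.npz",**c)
    print(n,c["K"].tolist(),c.get("rvec"),c.get("tvec"),c.get("T_tool_cam"))
print(r.read_t(),r.read_eef_pos(),r.read_orientation(),r.read_force(),r.read_finger_gap())
E
```

```text
pics
scene [[544.747398203652, 0.0, 271.3882146944256], [0.0, 544.747398203652, 198.83460574412763], [0.0, 0.0, 1.0]] [ 1.03439356  2.22078893 -1.20056046] [ 406.6823836  -176.77842022 1784.2092088 ] None
top [[445.22357117363526, 0.0, 282.2302278621991], [0.0, 445.22357117363526, 207.57145270831535], [0.0, 0.0, 1.0]] [ 2.18073551 -2.15433128  0.13625989] [ -26.34369507  622.90670467 1111.80870219] None
wrist [[289.9228127014462, 0.0, 276.8139689768961], [0.0, 289.9228127014462, 215.61339852744845], [0.0, 0.0, 1.0]] None None [[ 9.99999580e-01 -8.64569845e-04 -3.04316114e-04  7.20468305e-02]
 [ 9.15482512e-04  9.58282821e-01  2.85820217e-01 -7.26874747e+01]
 [ 4.45093630e-05 -2.85820376e-01  9.58283210e-01 -1.71317010e+02]
 [ 0.00000000e+00  0.00000000e+00  0.00000000e+00  1.00000000e+00]]
0.15 [227.39466454 608.24636575 202.10944633] [ 2.58029177e+00  1.79012235e+00 -2.55542883e-03] [-0.4928175   0.18077689 -0.48139691] 85.22761959259128
```

View pics/a_scene.png

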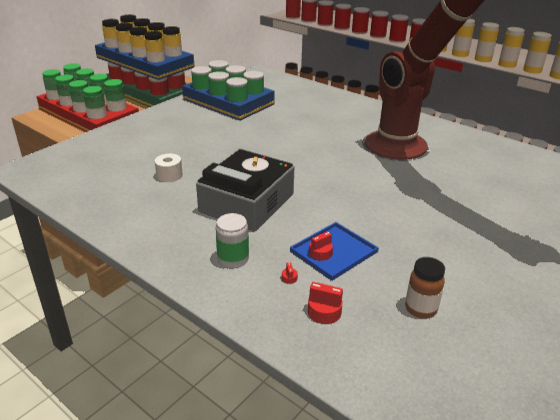

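View pics/a_top.png

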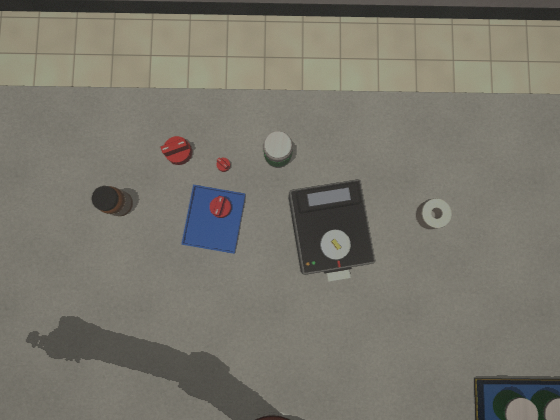

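View pics/a_wrist.png

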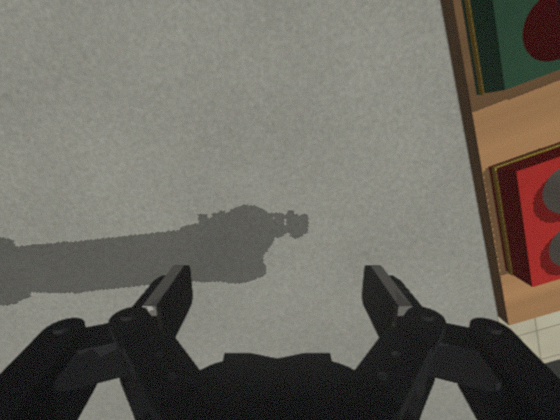

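The top view shows three red knobs: a large one on the table at (177,150), a small one on the table at (223,164), and a mid-sized one in the blue tray at (221,207). The tray knob is the candidate. The printer's spindle is at (336,244) and its red mark at (339,265). Next I'll measure sizes and poses.

```bash
cat > h.py <<'E'
import numpy as np,cv2
from scipy.spatial.transform import Rotation as R
def ld(f): return dict(np.load(f,allow_pickle=True))
def w2c(c,pos=None,rv=None):
    """4x4 camera->world"""
    T=np.eye(4)
    if "rvec" in c:
        Rm=cv2.Rodrigues(np.array(c["rvec"],float))[0]; t=np.array(c["tvec"],float).ravel()
        T[:3,:3]=Rm.T; T[:3,3]=-Rm.T@t; return T
    W=np.eye(4); W[:3,:3]=R.from_rotvec(rv).as_matrix(); W[:3,3]=pos
    return W@np.array(c["T_tool_cam"])
def ray(c,T,uv):
    K=c["K"]; uv=np.atleast_2d(uv).astype(float)
    d=np.c_[(uv[:,0]-K[0,2])/K[0,0],(uv[:,1]-K[1,2])/K[1,1],np.ones(len(uv))]
    return T[:3,3],d@T[:3,:3].T
def plane(c,T,uv,z):
    o,d=ray(c,T,uv); return o+d*((z-o[2])/d[:,2])[:,None]
def depth(c,T,uv):
    o,d=ray(c,T,uv); uv=np.atleast_2d(uv).astype(int)
    return o+d*c["range_z"][uv[:,1],uv[:,0]][:,None]
def tri(o1,d1,o2,d2):
    A=np.c_[d1,-d2]; s=np.linalg.lstsq(A,o2-o1,rcond=None)[0]
    p,q=o1+s[0]*d1,o2+s[1]*d2; return (p+q)/2,np.linalg.norm(p-q)
def red(img):
    h=cv2.cvtColor(img,cv2.COLOR_RGB2HSV)
    return ((((h[...,0]<8)|(h[...,0]>172))&(h[...,1]>150)&(h[...,2]>70))*255).astype(np.uint8)
def blobs(m,amin=30):
    n,l,s,c=cv2.connectedComponentsWithStats(m); return [(s[i],c[i],l==i) for i in range(1,n) if s[i,4]>amin]
def down(a):
    """tool z down, tool x at world angle a"""
    return R.from_matrix(np.array([[np.cos(a),np.sin(a),0],[np.sin(a),-np.cos(a),0],[0,0,-1]]).T.reshape(3,3).T if 0 else np.c_[[np.cos(a),np.sin(a),0],[np.sin(a),-np.cos(a),0],[0,0,-1]]).as_rotvec()
E
python3 - <<'E'
from h import *
t=ld("a_top.npz");s=ld("a_scene.npz");T=w2c(t);S=w2c(s)
print(T[:3,3],S[:3,3])
for nm,c,X in(("top",t,T),("scene",s,S)):
    for b,ce,m in blobs(red(c["img"]),25):
        ys,xs=np.where(m); P=depth(c,X,np.c_[xs,ys]);
        print(nm,b,ce.round(1),"zmed/max",np.median(P[:,2]).round(1),P[:,2].max().round(1),"c",P.mean(0).round(1),"ext",np.ptp(P[:,:2],axis=0).round(1))
im=t["img"]
crop=np.hstack([cv2.resize(im[130:260,150:260],None,fx=4,fy=4,interpolation=cv2.INTER_CUBIC)[:520,:380],cv2.resize(im[220:290,290:380],None,fx=4.5,fy=7.4,interpolation=cv2.INTER_CUBIC)[:520,:]])
cv2.imwrite("pics/b.png",crop[:,:,::-1])
for n,uv in dict(spindle=(336,244),disc=(325,236),mark=(339,265),jar=(106,198),can=(278,140),roll=(425,214),housing=(329,190),deck=(310,230)).items(): print(n,depth(t,T,uv).round(1))
E
```

```text
[ 491.94658907   -6.90061766 1175.91082921] [1487.40112012  702.82784082  820.80119749]
top [161 137  26  16 211] [173.1 143.7] zmed/max 66.3 1175.9 c [780.6 261.9  62.3] ext [315.8 298.1]
top [166 149  24  13 171] [178.6 155.9] zmed/max 31.3 1175.9 c [754.5 252.3  38. ] ext [283.1 292.8]
top [217 158  13  12  77] [222.3 163.8] zmed/max 16.3 40.6 c [739.2 140.6  20.8] ext [30.5 31.8]
top [210 197  14  15  87] [215.3 204.1] zmed/max 30.8 60.8 c [629.3 153.1  41.5] ext [40.  36.8]
top [221 201   9  15  51] [225.8 207.7] zmed/max 28.3 1175.9 c [618.9 124.7  50.8] ext [147.2 145.6]
scene [286   0  14  17 225] [292.5   7.9] zmed/max 120.0 820.8 c [ -785.2 -1045.3   123.1] ext [2323.  1802.2]
scene [302   2  15  19 246] [308.4  10.9] zmed/max 122.9 166.1 c [-794.5 -951.1  122. ] ext [74.8 71.2]
scene [318   5  15  20 254] [324.9  14.5] zmed/max 122.2 167.3 c [-794.3 -849.5  121.8] ext [74.6 73.7]
scene [335   8  16  20 263] [342.2  18.1] zmed/max 122.4 820.8 c [-785.3 -742.5  124.8] ext [2324.4 1493.1]
scene [352  12  17  20 279] [360.1  21.7] zmed/max 122.6 169.7 c [-793.7 -646.5  122.7] 
[... 875 characters left out ...]
ne [309 231  24  29 505] [320.9 246.8] zmed/max 31.1 820.8 c [638.  152.4  35.5] ext [884.3 582.7]
scene [282 263  15  21 212] [289.  274.4] zmed/max 17.6 38.6 c [747.9 145.   19.2] ext [34.6 34.2]
scene [ 308  282   35   42 1131] [324.3 303.6] zmed/max 34.4 820.8 c [792.8 270.6  42. ] ext [728.5 472.7]Traceback (most recent call last):
  File "<stdin>", line 9, in <module>
    return _nx.concatenate(arrs, 1, dtype=dtype, casting=casting)
           ~~~~~~~~~~~~~~~^^^^^^^^^^^^^^^^^^^^^^^^^^^^^^^^^^^^^^^
ValueError: all the input array dimensions except for the concatenation axis must match exactly, but along dimension 0, the array at index 0 has size 520 and the array at index 1 has size 518
```

```bash
python3 - <<'E'
from h import *
t=ld("a_top.npz");T=w2c(t)
im=t["img"]
a=cv2.resize(im[130:260,150:260],(440,520),interpolation=cv2.INTER_CUBIC);b=cv2.resize(im[220:290,300:370],(360,360),interpolation=cv2.INTER_CUBIC);b=np.vstack([b,np.zeros((160,360,3),np.uint8)])
cv2.imwrite("pics/b.png",np.hstack([a,b])[:,:,::-1])
for n,uv in dict(spindle=(336,244),disc=(325,236),mark=(339,265),jar=(106,198),can=(278,140),roll=(425,214),housing=(329,190),deck=(310,230),knobtop=(221,207)).items(): print(n,depth(t,T,uv).round(1))
E
```

```text
spindle [[ 528.5 -147.   114.4]]
disc [[ 548.  -122.4   99. ]]
mark [[ 478.8 -156.1   99.2]]
jar [[631.5 403.4 116.8]]
can [[781.6  -5.7 108.9]]
roll [[ 608.9 -380.5   57.6]]
housing [[ 656.6 -129.1  124.9]]
deck [[561.9 -85.7 102.5]]
knobtop [[620.6 136.6  53.9]]
```

View pics/b.png

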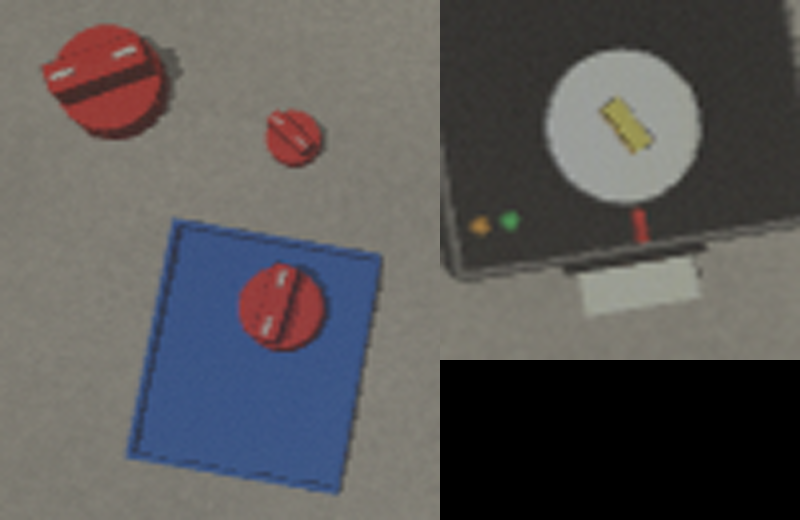

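The tray knob at top (221,207) is about 53 mm across and its bar points mostly along world x. The brass blade at (336,244) sits at roughly 0.6 rad from the printer axis. The two other knobs are the wrong size and are not in the tray. Next are close wrist views of the knob from two places.

```bash
cat >> h.py <<'E'
def aim(c_T,a,target,height):
    """TCP pos such that the wrist camera optical axis passes target, TCP at z=height"""
    W=R.from_rotvec(down(a)).as_matrix(); o=W@c_T[:3,3]; d=W@c_T[:3,2]
    k=(target[2]-(height+o[2]))/d[2]
    return np.array([target[0]-o[0]-k*d[0],target[1]-o[1]-k*d[1],height])
E
python3 - <<'E'
from h import *
from cell import r
Tc=ld("a_wrist.npz")["T_tool_cam"]
K=[621,140,57];Sx=[526,-148,116]
for a in (1.24,-1.9):
  print(a, r.inverse_kinematics([621,140,60],down(a)), r.inverse_kinematics([621,140,160],down(a)))
for a in (2.6,2.29,1.70,1.5,-.54,-.85,-1.44,-1.6):
  print(a, r.inverse_kinematics([526,-148,140],down(a)))
for a in (1.24,-1.9,.6,0):
  for tg,h in((K,140),(Sx,180)):
    p=aim(Tc,a,tg,h); q=r.inverse_kinematics(p,down(a)); print(a,p.round(),None if q is None else np.round(q,2))
E
```

```text
1.24 [-0.26882008  0.74848048  0.02181972  1.61347052 -0.02111642  0.77987184
  1.00218387] [-0.29998316  0.63387982  0.0752102   1.52250257 -0.05335476  0.98721566
  1.0300752 ]
-1.9 [-0.64274277  0.85438113  0.70435334  1.62663703 -0.66437233  0.91416597
 -1.58781373] [-0.67522732  0.74381389  0.7731648   1.53571118 -0.5610949   1.09449993
 -1.67190393]
2.6 [ 0.30998713  0.52931089 -0.11424756  1.80333429  0.07930458  0.81336514
  2.7567173 ]
2.29 [ 0.26404916  0.52732583 -0.04489525  1.80482582  0.03118352  0.81012214
  2.49374418]
1.7 [ 0.16580441  0.52847832  0.10343688  1.8080105  -0.07202955  0.80873116
  2.00498634]
1.5 [ 0.12667251  0.53102473  0.16284666  1.80927142 -0.11356813  0.81032132
  1.84586679]
-0.54 [-0.17345352  0.60071214  0.64407108  1.81854802 -0.45775781  0.87566811
  0.14678627]
-0.85 [-0.20778173  0.61681015  0.7051132   1.81954082 -0.5025048   0.8921173
 -0.11872427]
-1.44 [-0.25778717  0.64525002  0.79850793  1.82095304 -0.5712852   0.92182891
 -0.64033187]
-1.6 [-0.26764368  0.65169746  0.81770218  1.82122634 -0.58545116  0.9286674
 -0.78624796]
1.24 [618. 141. 140.] [-0.3   0.65  0.06  1.55 -0.05  0.94  1.02]
1.24 [ 528. -149.  180.] [ 0.02  0.5   0.33  1.76 -0.19  0.92  1.67]
-1.9 [624. 139. 140.] [-0.67  0.77  0.76  1.55 -0.58  1.06 -1.65]
-1.9 [ 524. -147.  180.] [-0.38  0.67  1.04  1.78 -0.65  1.08 -1.01]
0.6 [619. 143. 140.] [-0.38  0.66  0.21  1.55 -0.16  0.95  0.48]
0.6 [ 527. -150.  180.] [-0.07  0.52  0.48  1.76 -0.29  0.93  1.12]
0 [621. 143. 140.] [-0.46  0.68  0.35  1.55 -0.26  0.96 -0.03]
0 [ 526. -151.  180.] [-0.15  0.54  0.6   1.77 -0.36  0.95  0.6 ]
```

```bash
cat >> h.py <<'E'
def snap(r,name):
    p,o=r.read_eef_pos(),r.read_orientation(); c=r.capture("wrist"); c["pos"]=p;c["rot"]=o
    np.savez(name+".npz",**c); cv2.imwrite(f"pics/{name}.png",c["img"][:,:,::-1]); return c,w2c(c,p,o)
E
python3 - <<'E'
from h import *
from cell import r
Tc=ld("a_wrist.npz")["T_tool_cam"]
p=aim(Tc,1.24,[621,140,57],150)
ty=np.array([np.sin(1.24),-np.cos(1.24),0])
r.move_ptp(p-40*ty,down(1.24)); r.pause(.2); snap(r,"k1")
r.move_straight(p+10*ty,speed=150); r.pause(.2); snap(r,"k2")
print(r.read_t(),r.read_force(), r.read_eef_pos()-p)
E
```

```text
3.2 [0.04951752 0.04623073 0.07675178] [ 8.60174992 -2.43448887  0.16431548]
```

View pics/k1.png

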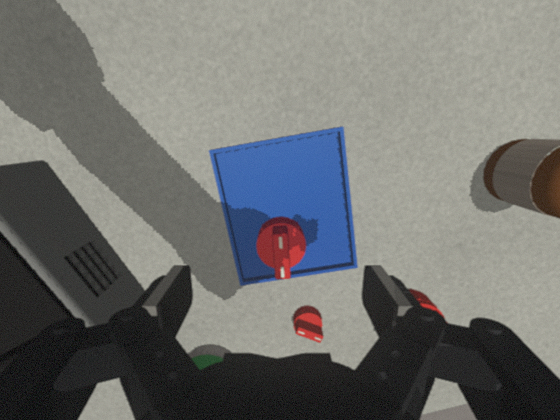

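View pics/k2.png

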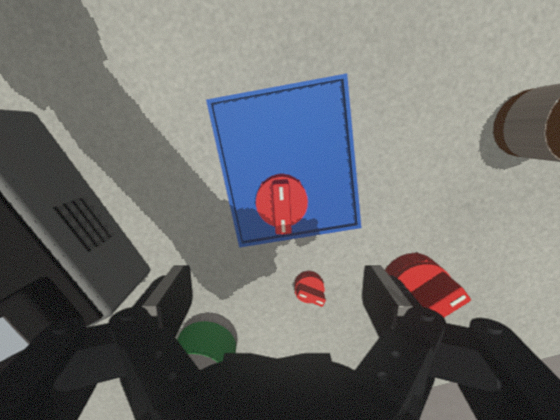

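Both wrist views show the tray knob with two white lines on its bar: near (281,242) and (284,271) in k1, and near (282,193) and (284,227) in k2. I'll triangulate those lines.

```bash
python3 - <<'E'
from h import *
L=[]
for n,(x0,x1,y0,y1) in (("k1",(255,308,215,283)),("k2",(250,312,170,240))):
    c=ld(n+".npz");T=w2c(c,c["pos"],c["rot"])
    h=cv2.cvtColor(c["img"],cv2.COLOR_RGB2HSV); m=np.zeros(h.shape[:2],np.uint8)
    m[y0:y1,x0:x1]=((h[...,1]<110)&(h[...,2]>120))[y0:y1,x0:x1]
    b=blobs(m,6); print(n,[(s[:5].tolist(),ce.round(1)) for s,ce,_ in b])
    b=sorted(b,key=lambda q:-q[0][4])[:2]
    b=sorted(b,key=lambda q:q[1][1]); L.append((c,T,[q[1] for q in b]))
    ys,xs=np.where(b[0][2]|b[1][2]); P=depth(c,T,np.c_[xs,ys]); print(P.mean(0),P[:,2])
    rm=red(c["img"]); rb=max(blobs(rm),key=lambda q:q[0][4]*(x0<q[1][0]<x1)*(y0<q[1][1]<y1)); print(rb[0])
pts=[]
for i in range(2):
    (o1,d1),(o2,d2)=[ray(c,T,u[i]) for c,T,u in L]
    P,e=tri(o1,d1[0],o2,d2[0]); pts.append(P); print(P.round(2),e)
m=(pts[0]+pts[1])/2; d=pts[0]-pts[1]; print(m,np.linalg.norm(d),np.arctan2(d[1],d[0]))
for c,T,u in L:
    q=plane(c,T,np.array(u),57); d=q[0]-q[1]; print(q.mean(0),np.linalg.norm(d),np.arctan2(d[1],d[0]))
    c1=c["img"][160:290,220:340]
cv2.imwrite("pics/k2c.png",cv2.resize(c1,None,fx=4,fy=4,interpolation=cv2.INTER_CUBIC)[:,:,::-1])
E
```

```text
k1 [([278, 237, 5, 12, 46], array([280.3, 242.3])), ([298, 251, 8, 13, 13], array([302.3, 257. ])), ([290, 264, 7, 7, 9], array([292.3, 266.9])), ([280, 266, 5, 12, 49], array([281.9, 272.1])), ([258, 275, 50, 8, 202], array([290.1, 279.9]))]
[672.95405102 138.30958476  14.76136416] [ 5.63096269e+01  5.69766615e+01  5.73185784e+01  5.62176315e+01
  5.60597362e+01  5.55093882e+01  5.66555624e+01  5.69497389e+01
  5.60419618e+01  5.64127967e+01  5.67258091e+01  5.76341150e+01
  5.69967844e+01  5.69404034e+01  5.73145058e+01  3.21361860e+02
  5.57597854e+01  5.76500631e+01  5.69530523e+01  5.69256919e+01
  5.62706871e+01  5.70775777e+01  5.68552551e+01  5.75306473e+01
  5.74352707e+01  5.57489123e+01  5.81728348e+01  5.66039999e+01
  5.63793351e+01  5.78205862e+01  5.66070830e+01  3.21361860e+02
  5.63801772e+01  5.71001960e+01  5.75855126e+01  5.68190135e+01
  5.73461168e+01  5.69504077e+01  5.79450784e+01  5.69204806e+01
  5.61684140e+01  1.32605612e+01  1.32965138e+01  5.70993465e+01
  5.67220105e+01  5.62034449e+01  5.67058877e+01  5.57343937e+01
  1.48695974e+01  1.37789850e+01  1.
[... 4474 characters left out ...]
63
 56.01607955 56.53971913 57.22128027 58.26777331 56.84123401 56.42452456
 57.35428378 57.52190759 57.21320148 56.18656569 57.068438   56.71737786
 57.66262368 57.08370224 55.96433476 56.92168598 57.32088755 54.90482964
 57.01578759 56.91485505 56.43979625 56.95539439 57.40795428 57.6669434
 56.50315334 57.05575477 57.07204463 56.74596596 56.26772099]
[ 256  175   51   59 1983]
[588.67 154.77 160.89] 1.2320429830999935
[626.18 147.48 103.45] 6.957706889831927
[607.42826077 151.12503996 132.16773319] 68.98979885118617 2.949880140400259
[646.50640351 142.23536841  57.        ] 12.230030853565323 -2.709299046140204
[625.35089181 144.15849086  57.        ] 31.542651839068178 2.8738120914609997
```

View pics/k2c.png

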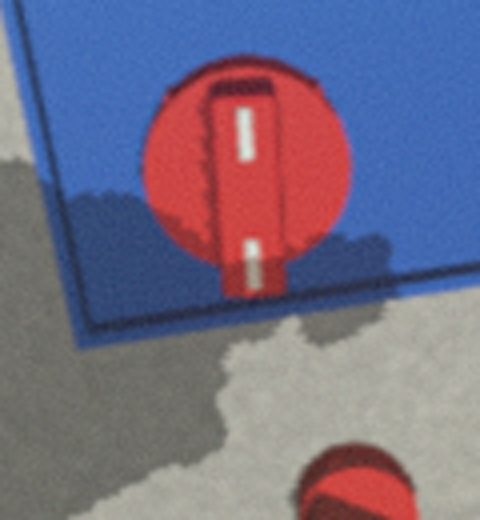

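```bash
python3 - <<'E'
from h import *
L=[]
for n,u in (("k1",[(280.3,242.3),(281.9,272.1)]),("k2",[(280.8,193.4),(282.8,225.5)])):
    c=ld(n+".npz"); L.append((c,w2c(c,c["pos"],c["rot"]),u))
pts=[]
for i in range(2):
    (o1,d1),(o2,d2)=[ray(c,T,u[i]) for c,T,u in L]
    P,e=tri(o1,d1[0],o2,d2[0]); pts.append(P); print(P.round(2),e.round(2))
m=(pts[0]+pts[1])/2; d=pts[0]-pts[1]; print(m.round(2),np.linalg.norm(d),np.arctan2(d[1],d[0])-np.pi)
for c,T,u in L:
    q=plane(c,T,np.array(u),57); d=q[0]-q[1]; print(q.mean(0).round(2),np.linalg.norm(d),np.arctan2(d[1],d[0])-np.pi)
t=ld("a_top.npz");T=w2c(t); h=cv2.cvtColor(t["img"],cv2.COLOR_RGB2HSV)
m=np.zeros(h.shape[:2],np.uint8); m[194:222,208:235]=((h[...,1]<130)&(h[...,2]>120))[194:222,208:235]
b=blobs(m,2);u=[q[1] for q in b];print(u); q=plane(t,T,np.array(u),57);print(q)
print(red(t["img"])[194:222,208:235].any(0).sum())
E
```

```text
[610.55 148.25  55.23] 0.12
[639.71 140.17  59.65] 0.19
[625.13 144.21  57.44] 30.58142482877354 -0.27039962419616215
[625.44 144.1   57.  ] 32.3465417982288 -0.27660732403883515
[625.38 144.16  57.  ] 31.54290543972225 -0.2653516290497895
[array([213. , 198.5]), array([219.91666667, 198.91666667]), array([216.23076923, 210.92307692])]
[[641.60419086 156.96250883  57.        ]
 [640.76928783 139.4552915   57.        ]
 [610.09275885 147.90074769  57.        ]]
20
```

Knob found at (625.3, 144.1), top at z≈57 as described (5 + 52), bar angle −0.27. The top camera agrees within 1 mm. Before grasping I'll take two views of the spindle with the empty gripper.

```bash
python3 - <<'E'
from h import *
from cell import r
Tc=ld("a_wrist.npz")["T_tool_cam"]; a=1.0
p=aim(Tc,a,[515,-149,116],175)
ty=np.array([np.sin(a),-np.cos(a),0])
r.move_ptp(p-35*ty,down(a)); r.pause(.3); snap(r,"s1")
r.move_straight(p+15*ty,speed=150); r.pause(.3); snap(r,"s2")
print(r.read_t(),r.read_force())
E
```

```text
5.55 [-0.79544764 -0.21629081  0.6381625 ]
```

View pics/s1.png

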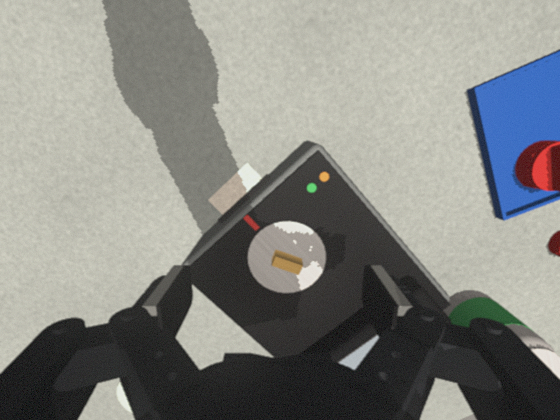

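View pics/s2.png

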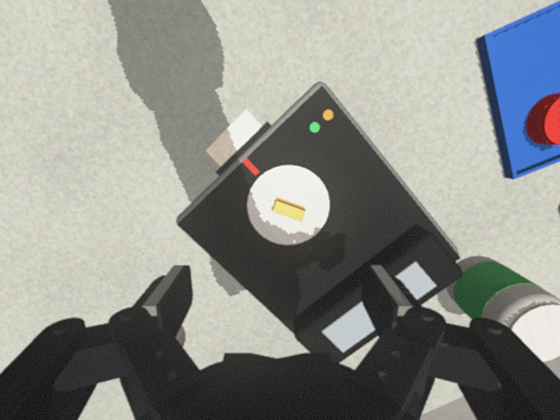

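The spindle top is at about (288,265) in s1 (shadowed) and (289,208) in s2, with the red mark at (250,222) and (250,166). I'll segment the top face in each.

```bash
python3 - <<'E'
from h import *
ims=[]
for n,(x0,y0) in (("s1",(237,200)),("s2",(237,150))):
    c=ld(n+".npz"); ims.append(cv2.resize(c["img"][y0:y0+90,x0:x0+95],(395,375),interpolation=cv2.INTER_NEAREST))
    h=cv2.cvtColor(c["img"],cv2.COLOR_RGB2HSV)
    y=250+12 if n=="s1" else 208
    for yy in range(y-14,y+16,3): print(yy,[tuple(h[yy,x]) and f"{h[yy,x,0]}/{h[yy,x,1]}/{h[yy,x,2]}" for x in range(272,308,4)])
cv2.imwrite("pics/sc.png",np.hstack(ims)[:,:,::-1])
E
```

```text
248 ['13/22/159', '13/19/160', '11/22/160', '21/22/164', '16/21/160', '15/22/162', '18/24/160', '15/22/162', '15/22/164']
251 ['16/20/164', '18/130/155', '17/103/159', '15/31/164', '14/20/164', '18/21/159', '15/25/161', '16/23/170', '12/21/158']
254 ['17/29/161', '19/119/122', '20/129/136', '19/134/147', '19/117/159', '18/39/164', '16/17/166', '18/19/158', '16/20/167']
257 ['17/86/158', '19/136/167', '18/119/124', '18/120/115', '18/123/137', '19/125/149', '18/113/158', '16/37/160', '19/26/159']
260 ['19/100/132', '18/133/177', '18/133/178', '18/134/171', '18/129/130', '17/120/113', '19/122/132', '19/135/145', '15/23/158']
263 ['18/119/146', '18/141/172', '18/133/178', '19/135/176', '18/136/175', '18/136/172', '19/129/134', '18/116/112', '13/25/162']
266 ['16/50/162', '18/123/176', '19/135/172', '18/133/173', '18/133/178', '19/137/173', '18/137/169', '18/136/173', '12/21/157']
269 ['16/21/157', '15/19/159', '16/33/161', '18/116/171', '18/133/176', '18/137/171', '18/133/176', '19/113/181', '21/11/231']
272 ['15/19/158', '21/21/157', '14/23/165', '15/19/158', '17/32/158', '18/101/172', 
[... 673 characters left out ...]
/237', '27/110/238', '27/111/240', '20/128/209', '17/125/167', '20/126/228', '23/18/239']
209 ['20/62/181', '27/112/237', '27/109/237', '27/109/238', '27/107/238', '27/110/238', '27/112/239', '21/130/218', '16/77/181']
212 ['36/5/239', '27/63/234', '27/115/237', '27/111/238', '27/113/236', '28/107/238', '27/111/237', '27/110/238', '27/79/236']
215 ['30/6/237', '45/4/241', '38/4/235', '25/65/231', '27/110/239', '26/115/237', '27/110/238', '27/115/236', '27/11/234']
218 ['30/4/239', '30/5/237', '38/4/239', '26/7/239', '24/5/235', '26/52/227', '27/116/236', '27/115/237', '30/4/237']
221 ['30/6/239', '25/6/239', '30/5/238', '36/5/239', '19/9/239', '30/4/238', '24/5/238', '25/25/236', '26/7/239']
```

View pics/sc.png

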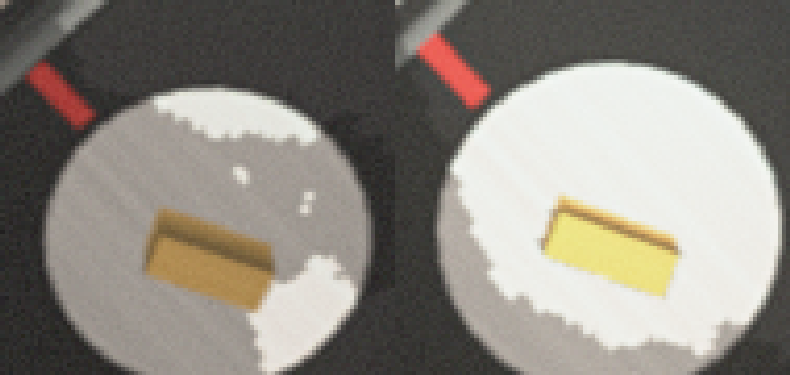

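```bash
python3 - <<'E'
from h import *
D=[]
for n in("s1","s2"):
    c=ld(n+".npz");T=w2c(c,c["pos"],c["rot"]);h=cv2.cvtColor(c["img"],cv2.COLOR_RGB2HSV);H,S,V=[h[...,i].astype(int) for i in range(3)]
    w=np.zeros(H.shape,bool); w[190:290,240:335]=1
    m=(w&(S>75)&(H>14)&(H<24)&(V>155)) if n=="s1" else (w&(S>75)&(H>=24)&(H<32)&(V>215))
    bl=max(blobs((m*255).astype(np.uint8)),key=lambda q:q[0][4]); mm=bl[2].astype(np.uint8)
    ys,xs=np.where(mm); q=plane(c,T,np.c_[xs,ys],116)[:,:2].astype(np.float32)
    rc=cv2.minAreaRect(q); ev=np.linalg.eigh(np.cov(q.T)); v=ev[1][:,1]
    rm=red(c["img"]).copy(); ww=np.zeros_like(rm); ww[120:240,225:275]=255; rb=max(blobs(rm&ww,10),key=lambda q:q[0][4])
    # disc
    wd=np.zeros(H.shape,np.uint8); wd[155:300,240:335]=1; dk=((V>110)*255).astype(np.uint8)*wd
    db=max(blobs(dk),key=lambda q:q[0][4]); cn=max(cv2.findContours(db[2].astype(np.uint8),cv2.RETR_EXTERNAL,cv2.CHAIN_APPROX_NONE)[0],key=len)
    qd=plane(c,T,cn[:,0],100)[:,:2]; e=cv2.fitEllipse(qd.astype(np.float32))
    mk=plane(c,T,rb[1],100)[0]; d=np.array(e[0])-mk[:2]
    print(n,"top px",bl[1].round(1),"ctr@116",q.mean(0).round(2),"ang",np.arctan(v[1]/v[0]).round(3),"rect",np.round(rc[0],1),np.round(rc[1],1),rc[2],"sd",np.sqrt(ev[0]*12).round(1))
    print("  mark",rb[1].round(1),mk.round(1),"disc",np.round(e[0],1),np.round(e[1],1),"dir",np.arctan2(d[1],d[0]).round(3),np.linalg.norm(d).round(1))
    ys,xs=np.where(rb[2]); qm=plane(c,T,np.c_[xs,ys],100)[:,:2]; ev=np.linalg.eigh(np.cov(qm.T));v=ev[1][:,1];print("  mark line ang",np.arctan(v[1]/v[0]).round(3))
    # disc-free depth check, long printer left edge via depth? 
    P=depth(c,T,np.c_[np.where(mm)[1],np.where(mm)[0]]); print("  depth z tip",np.median(P[:,2]).round(1)); 
    P=depth(c,T,cn[:,0]); print("  depth z disc",np.median(P[:,2]).round(1))
    D.append((c,T,bl[1],rb[1],np.array(e[0])))
for k,nm in((2,"tip"),(3,"mark")):
    (o1,d1),(o2,d2)=[ray(x[0],x[1],x[k]) for x in D]; print(nm,tri(o1,d1[0],o2,d2[0]))
# top camera
t=ld("a_top.npz");T=w2c(t);h=cv2.cvtColor(t["img"],cv2.COLOR_RGB2HSV)
m=np.zeros(h.shape[:2],np.uint8);m[230:260,322:352]=((h[...,1]>80)&(h[...,0]>18)&(h[...,0]<34))[230:260,322:352]*255
b=max(blobs(m,10),key=lambda q:q[0][4]);ys,xs=np.where(b[2]);q=plane(t,T,np.c_[xs,ys],116)[:,:2];v=np.linalg.eigh(np.cov(q.T))[1][:,1]
print("top",q.mean(0),np.arctan(v[1]/v[0]))
# printer deck: dark mask rect in top view (at height ~)
E
```

```text
s1 top px [286.8 265.4] ctr@116 [ 528.84 -146.32] ang 0.649 rect [ 529.  -146.3] [25.1  9.3] 37.17818832397461 sd [ 9.3 24.9]
  mark [251.1 222.3] [ 482.8 -154.4  100. ] disc [ 529.3 -146.2] [71.5 72.1] dir 0.176 47.2
  mark line ang 0.155
  depth z tip 116.3
  depth z disc 100.7
s2 top px [288.4 210.7] ctr@116 [ 528.77 -146.21] ang 0.635 rect [ 528.8 -146.2] [25.3  9. ] 36.530113220214844 sd [ 9.1 25.4]
  mark [250.9 166.5] [ 482.9 -154.2  100. ] disc [ 529. -146.] [72.3 72.4] dir 0.175 46.8
  mark line ang 0.173
  depth z tip 116.3
  depth z disc 100.6
tip (array([ 528.58821048, -146.17548092,  116.54880494]), np.float64(0.0447108143816919))
mark (array([ 482.85923776, -154.31689354,   99.92757613]), np.float64(0.2675490960247892))
top [ 528.51953274 -145.89663385] 0.6490554951038139
```

Spindle axis is at (528.8, −146.2), tip z≈116.4, deck z≈100.3. The blade is at +0.642 and the printer axis at +0.175. All three views agree, and the stop is 0.467 rad clockwise of the blade. Picking now.

```bash
python3 - <<'E'
from h import *
from cell import r
a=-0.268+np.pi/2; k=np.array([625.35,144.15])
r.move_ptp([*k,120],down(a)); 
r.move_straight([*k,32],down(a),speed=80); r.pause(.2)
print("pre",r.read_eef_pos(),R.from_rotvec(r.read_orientation()).as_matrix()[:,0],r.read_force())
r.close_gripper(90); r.pause(.2)
print("gap",r.read_finger_gap(),r.read_eef_pos(),r.read_force())
r.move_straight([*k,75],down(a),speed=60); r.pause(.2)
print("gap",r.read_finger_gap(),r.read_eef_pos(),r.read_force(),r.read_wrist_torque(),r.read_t())
snap(r,"g1"); c=r.capture("scene"); cv2.imwrite("pics/g1s.png",cv2.resize(c["img"][180:330,230:450],None,fx=3,fy=3)[:,:,::-1])
E
```

```text
pre [625.68390221 144.24818664  32.55922879] [2.64761227e-01 9.64313862e-01 5.17557746e-04] [-0.2190998   0.04638614 -0.74195582]
gap -0.15491554518472583 [625.38493483 144.14418244  32.02817553] [0.18799495 0.67077274 0.0143824 ]
gap -0.4963798591240474 [624.99552768 144.08659829  74.46185632] [ 0.00012588 -0.09869393  0.11125212] [ 6.00575049e-03  3.30385280e-06 -3.37666026e-02] 10.2583
```

View pics/g1.png

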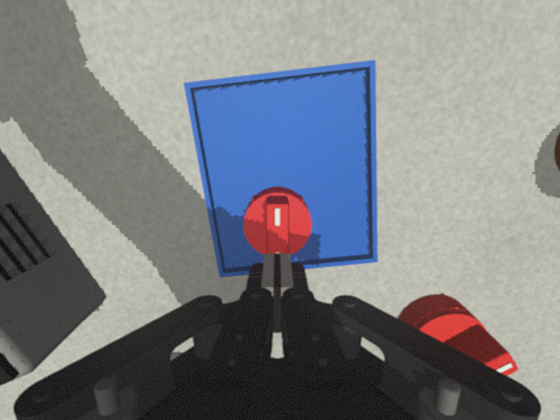

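View pics/g1s.png

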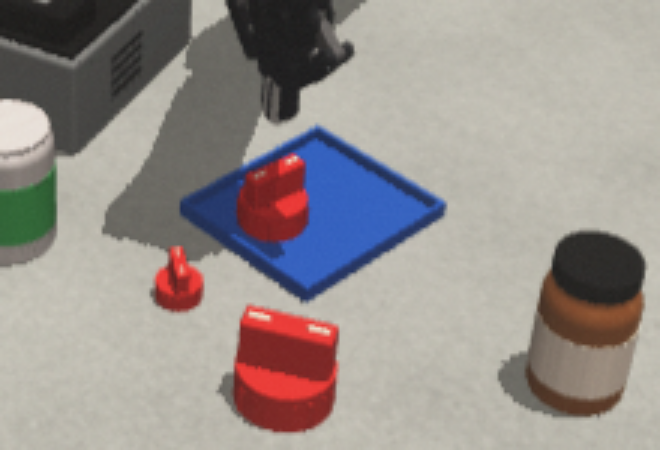

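The gap went to about zero. The crop shows the knob still upright in the tray, so the fingers missed the bar. I'll check where the knob and fingertips are now.

```bash
python3 - <<'E'
from h import *
from cell import r
c=ld("g1.npz");T=w2c(c,c["pos"],c["rot"])
K=c["K"]
def proj(P): q=np.linalg.inv(T)@np.r_[P,1]; return (K@q[:3]/q[2])[:2]
print("TCP px",proj(c["pos"]),"knob px",proj([625.35,144.15,57]), proj([625.35,144.15,29]))
print(c["pos"],c["rot"])
t=r.capture("top");Tt=w2c(t);np.savez("b_top.npz",**t)
cv2.imwrite("pics/bt.png",cv2.resize(t["img"][170:270,160:300],None,fx=5,fy=5,interpolation=cv2.INTER_CUBIC)[:,:,::-1])
# depth of pads in the wrist image
for uv in[(272,268),(284,268),(277,300),(277,250),(277,262),(277,215),(260,225)]: print(uv,depth(c,T,uv).round(1))
print(r.read_joint_positions(), r.read_finger_gap())
E
```

```text
TCP px [276.82437224 248.03727633] knob px [277.06123207 238.6309466 ] [277.05285486 225.81069411]
[624.99552768 144.08659829  74.46185632] [-2.49796171e+00 -1.90452996e+00  1.53337380e-03]
(272, 268) [[614.1 144.8 123.4]]
(284, 268) [[615.7 150.1 123.2]]
(277, 300) [[619.8 145.6 141.7]]
(277, 250) [[633.8 141.8  56.5]]
(277, 262) [[614.8 147.  116.9]]
(277, 215) [[608.8 148.7  57.1]]
(260, 225) [[621.4 131.3  28.3]]
[-0.27737822  0.73665218  0.02887325  1.58692546 -0.02656252  0.81890756
  1.06500302] -0.11068106110410443
```

View pics/bt.png

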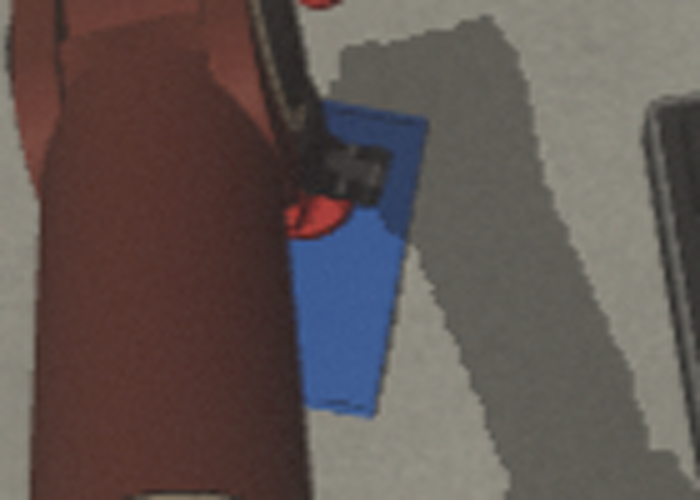

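```bash
python3 - <<'E'
from h import *
from cell import r
c=ld("g1.npz");T=w2c(c,c["pos"],c["rot"])
for v in range(244,300,3): print(v,c["img"][v,272],c["img"][v,277],c["img"][v,283],depth(c,T,[(272,v),(277,v),(283,v)])[:,2].round(0))
s=r.capture("scene");S=w2c(s);np.savez("b_scene.npz",**s)
Si=np.linalg.inv(S)
for z in(74.5,94,114,134):
    q=Si@np.r_[625,144.1,z,1];p=s["K"]@q[:3]/q[2];print("scene axis z",z,p[:2].round(1),depth(s,S,p[:2]).round(1))
cv2.imwrite("pics/bs.png",cv2.resize(s["img"][170:270,280:380],None,fx=5,fy=5,interpolation=cv2.INTER_CUBIC)[:,:,::-1])
cv2.imwrite("pics/bw.png",cv2.resize(c["img"][180:310,220:340],None,fx=4,fy=4,interpolation=cv2.INTER_CUBIC)[:,:,::-1])
E
```

```text
244 [160  51  50] [158  51  54] [158  52  55] [57. 56. 57.]
247 [160  55  56] [154  45  47] [157  47  51] [57. 57. 56.]
250 [159  50  53] [159  49  49] [158  52  53] [56. 57. 56.]
253 [128  63  63] [119 114 104] [126  61  60] [56. 57. 56.]
256 [81 78 75] [38 33 34] [85 83 79] [111. 111. 111.]
259 [86 82 79] [40 31 36] [85 81 79] [246. 115. 114.]
262 [82 77 76] [43 30 38] [87 82 80] [118. 117. 118.]
265 [84 80 75] [37 35 37] [81 76 73] [122. 120. 121.]
268 [79 75 72] [46 42 43] [80 76 76] [123. 124. 124.]
271 [82 81 78] [32 25 27] [86 81 80] [128. 126. 127.]
274 [80 79 73] [42 38 36] [87 84 81] [131. 130. 130.]
277 [83 79 74] [31 23 27] [83 81 77] [132. 132. 134.]
280 [82 79 73] [34 29 30] [86 84 82] [134. 135. 246.]
283 [85 80 80] [39 36 32] [85 81 77] [138. 138. 137.]
286 [90 87 85] [35 28 30] [92 91 86] [140. 140. 139.]
289 [139 134 128] [49 49 45] [143 136 131] [140. 140. 140.]
292 [125 121 115] [43 37 37] [86 85 83] [141. 143. 146.]
295 [111 110 105] [39 38 43] [51 50 50] [141. 141. 148.]
298 [34 38 36] [48 45 46] [32 33 37] [143. 141. 151.]
scene axis z 74.5 [322.2 229.4] [[555.8  99.2  14.6]]
scene axis z 94 [322.6 222.5] [[5.141e+02 7.220e+01 5.000e-01]]
scene axis z 114 [323.2 215.4] [[633.3 149.5 120.8]]
scene axis z 134 [323.7 208.1] [[639.4 153.4 145.4]]
```

View pics/bs.png

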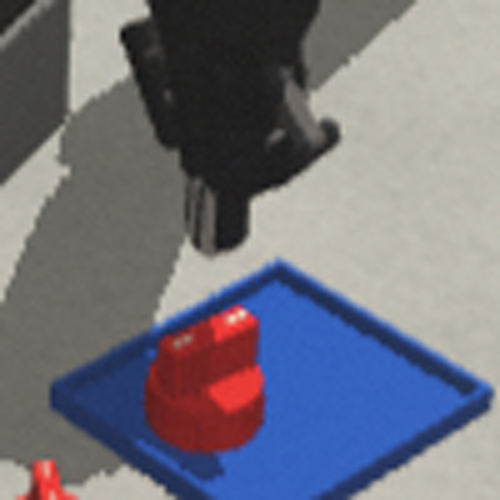

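View pics/bw.png

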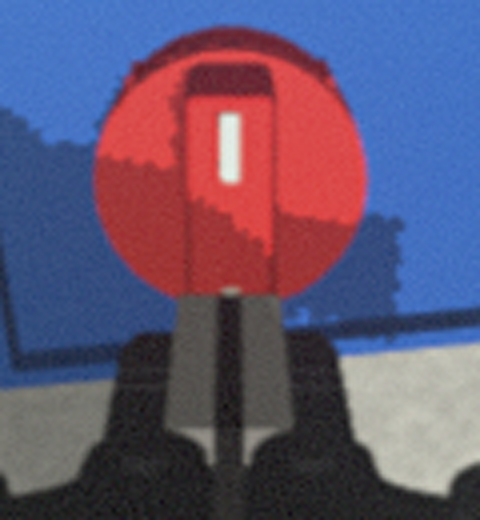

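The wrist depth and the scene view both put the closed fingertips at z≈109.5 while the reported TCP is z=74.5. So the real finger ends sit about 35 mm behind the reported TCP, laterally centred, and the grasp closed above the bar. I'll check this with the gripper open before using it.

```bash
python3 - <<'E'
from h import *
from cell import r
r.ungrasp(); r.pause(.1)
print(r.read_finger_gap(),r.read_eef_pos())
c,T=snap(r,"o1")
P=depth(c,T,np.stack(np.meshgrid(np.arange(560),np.arange(420)),-1).reshape(-1,2)).reshape(420,560,3)
W=R.from_rotvec(c["rot"]).as_matrix(); L=(P-c["pos"])@W
np.set_printoptions(suppress=True)
for u in(150,160,170,180,185,370,375,385,395):
    col=L[240:330,u]; ok=(col[:,2]<-20)&(c["range_z"][240:330,u]>0); i=np.where(ok)[0]
    if len(i): print(u,i[0]+240,col[i[0]].round(1),col[i[min(4,len(i)-1)]].round(1))
print(r.read_force(),r.read_t())
E
```

```text
85.28552132977387 [625.33506618 144.15284457  74.99535547]
150 284 [-55.9  -7.3 -57.4] [-54.4  -7.4 -60.9]
160 276 [-54.9  -6.6 -48.9] [-52.7  -7.5 -54.2]
170 269 [-49.3 -10.9 -50.2] [-47.5 -11.4 -55. ]
180 265 [-46.  -10.9 -46. ] [-44.3 -11.3 -51.1]
185 265 [-43.3 -11.2 -46.8] [-42.8 -10.2 -48.8]
370 265 [ 44.2 -10.8 -46.1] [ 43.2 -10.5 -49.5]
375 265 [ 46.6 -10.9 -46.2] [ 45.1 -11.  -50.6]
385 271 [ 49.  -11.  -52.6] [ 47.5 -11.2 -56.7]
395 277 [ 55.1  -6.6 -50. ] [ 53.5  -6.8 -54. ]
[-0.5354418  -0.03215506 -0.64300216] 11.3917
```

View pics/o1.png

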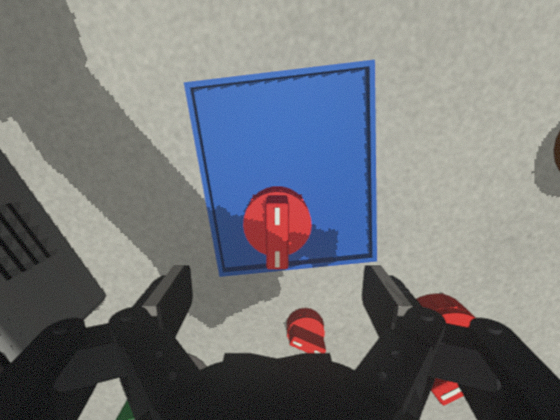

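With the gripper open, the tips measure 46 mm behind the reported TCP, which confirms the offset (≈34 mm shut, and the stated 13 mm of swing). I'll descend to a reported z of −2, which puts the tips at about 32 when closed, just above the skirt top at 29.

```bash
python3 - <<'E'
from h import *
from cell import r
a=-0.268+np.pi/2; k=np.array([625.35,144.15])
r.move_straight([*k,20],down(a),speed=80); print(r.read_force())
for z in (8,-2): r.move_straight([*k,z],down(a),speed=40); print(z,r.read_force())
r.pause(.1);r.close_gripper(90); r.pause(.2)
print("gap",r.read_finger_gap(),r.read_eef_pos(),r.read_force())
snap(r,"g2")
if r.read_finger_gap()>12:
    r.move_straight([*k,45],down(a),speed=60); r.pause(.2)
    print("gap",r.read_finger_gap(),r.read_eef_pos(),r.read_force(),r.read_wrist_torque())
    snap(r,"g3")
print(r.read_t())
c=r.capture("scene");np.savez("g3s.npz",**c); cv2.imwrite("pics/g3s.png",cv2.resize(c["img"][170:270,280:380],None,fx=5,fy=5)[:,:,::-1])
E
```

```text
[-1.12146869 -0.47328346  0.67416547]
8 [-0.03158336  0.45043879  0.05416511]
-2 [1.20357103 0.4409501  0.42369368]
gap 14.59545864149027 [6.27182910e+02 1.44037600e+02 3.40869919e-01] [-0.36524103  0.24720929  8.19987113]
gap 14.343598874195054 [625.01742509 144.09270732  44.49586277] [-0.25309634 -0.49601594 -0.31102057] [ 0.03436214 -0.01049862  0.02902152]
15.25
```

View pics/g3s.png

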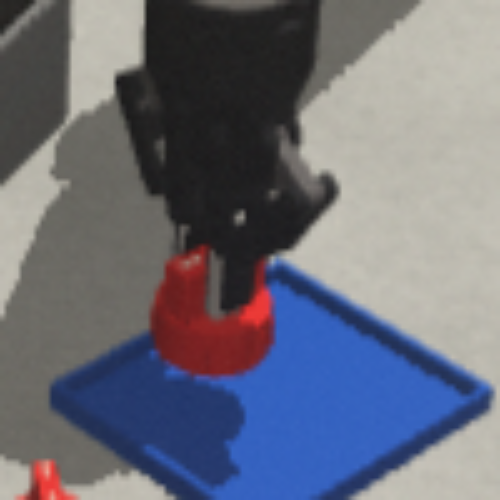

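```bash
ls pics
```

```text
a_scene.png
a_top.png
a_wrist.png
b.png
bs.png
bt.png
bw.png
g1.png
g1s.png
g2.png
g3.png
g3s.png
k1.png
k2.png
k2c.png
o1.png
s1.png
s2.png
sc.png
```

The knob is held and lifted: gap 14.4, upright in the scene crop, clear of the tray. Closing pressed 8 N on the skirt, so I'll measure how the knob sits in the fingers from the wrist view.

```bash
python3 - <<'E'
from h import *
c=ld("g3.npz");T=w2c(c,c["pos"],c["rot"]);W=R.from_rotvec(c["rot"]).as_matrix()
m=red(c["img"]); w=np.zeros_like(m); w[150:300,220:340]=255
b=max(blobs(m&w),key=lambda q:q[0][4]); ys,xs=np.where(b[2]); P=(depth(c,T,np.c_[xs,ys])-c["pos"])@W
h,e=np.histogram(P[:,2],bins=np.arange(-80,40,2)); print([(e[i],h[i]) for i in range(len(h)) if h[i]>10])
cv2.imwrite("pics/g3c.png",cv2.resize(c["img"][170:300,215:345],None,fx=4,fy=4,interpolation=cv2.INTER_CUBIC)[:,:,::-1])
top=P[(P[:,2]<-52)&(P[:,2]>-62)]; sk=P[(P[:,2]<-24)&(P[:,2]>-33)]
print("bar top",np.median(top,0).round(2),top[:,0].min().round(1),top[:,0].max().round(1),"skirt",np.median(sk,0).round(2),sk.min(0),sk.max(0))
v=np.linalg.eigh(np.cov(top[:,:2].T))[1][:,1]; print(v)
E
```

```text
[(np.int64(-60), np.int64(16)), (np.int64(-58), np.int64(790)), (np.int64(-56), np.int64(996)), (np.int64(-54), np.int64(60)), (np.int64(-52), np.int64(58)), (np.int64(-50), np.int64(56)), (np.int64(-48), np.int64(46)), (np.int64(-46), np.int64(51)), (np.int64(-44), np.int64(48)), (np.int64(-42), np.int64(50)), (np.int64(-40), np.int64(35)), (np.int64(-38), np.int64(48)), (np.int64(-36), np.int64(40)), (np.int64(-34), np.int64(39)), (np.int64(-32), np.int64(35)), (np.int64(-30), np.int64(1101)), (np.int64(-28), np.int64(1009)), (np.int64(-26), np.int64(68)), (np.int64(-24), np.int64(114)), (np.int64(-22), np.int64(81)), (np.int64(-20), np.int64(64)), (np.int64(-18), np.int64(46)), (np.int64(-16), np.int64(56)), (np.int64(-14), np.int64(46)), (np.int64(-12), np.int64(55)), (np.int64(-10), np.int64(48)), (np.int64(-8), np.int64(12))]
bar top [  0.08 -13.01 -55.89] -8.0 7.7 skirt [  0.62 -14.8  -28.03] [-26.64516488 -29.01241607 -32.93082464] [ 26.38943293   6.6270181  -24.00298125]
[0.00796351 0.99996829]
```

View pics/g3c.png

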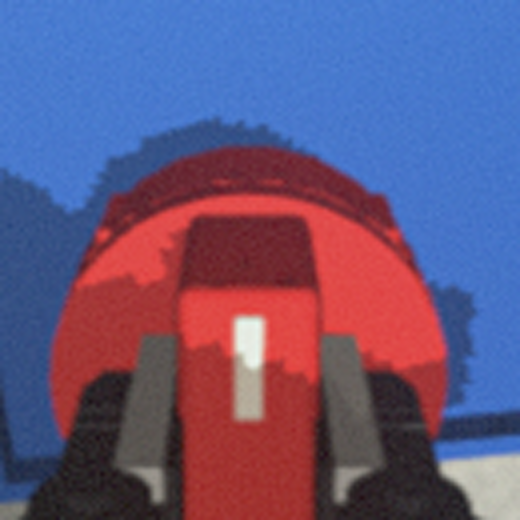

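```bash
python3 - <<'E'
from h import *
c=ld("g3.npz");T=w2c(c,c["pos"],c["rot"]);W=R.from_rotvec(c["rot"]).as_matrix()
h=cv2.cvtColor(c["img"],cv2.COLOR_RGB2HSV); m=np.zeros(h.shape[:2],np.uint8)
m[245:278,270:284]=((h[...,1]<120)&(h[...,2]>100))[245:278,270:284]
for b in blobs(m,5):
  ys,xs=np.where(b[2]); q=(plane(c,T,np.c_[xs,ys],c["pos"][2]+55.9)-c["pos"])@W
  print(b[0],b[1],q.mean(0).round(2),q.min(0).round(2),q.max(0).round(2))
# bar top front edge & skirt circle fit
rm=red(c["img"])
P=depth(c,T,np.stack(np.meshgrid(np.arange(560),np.arange(420)),-1).reshape(-1,2)).reshape(420,560,3)
L=(P-c["pos"])@W
mt=(rm>0)&(abs(L[...,2]+55.9)<2); mt[:, :225]=0; mt[:,335:]=0
print("bar near end y", np.percentile(L[mt][:,1],[0,1,3]).round(2))
s=(rm>0)&(abs(L[...,2]+28)<2)&(abs(L[...,0])<40)
cn=max(cv2.findContours(s.astype(np.uint8),cv2.RETR_EXTERNAL,cv2.CHAIN_APPROX_NONE)[0],key=len)[:,0]
q=(plane(c,T,cn,c["pos"][2]+28)-c["pos"])@W; q=q[(q[:,1]<-3)&(np.hypot(q[:,0],q[:,1])>23)]
A=np.c_[2*q[:,:2],np.ones(len(q))]; x=np.linalg.lstsq(A,(q[:,:2]**2).sum(1),rcond=None)[0]; print("skirt circle",x[:2],np.sqrt(x[2]+x[0]**2+x[1]**2))
# reference: white line to centre distances at k2
c=ld("k2.npz");T=w2c(c,c["pos"],c["rot"]);W=R.from_rotvec(c["rot"]).as_matrix();rm=red(c["img"])
P=depth(c,T,np.stack(np.meshgrid(np.arange(560),np.arange(420)),-1).reshape(-1,2)).reshape(420,560,3)
s=(rm>0)&(abs(P[...,2]-29)<2.5); w=np.zeros_like(s); w[165:245,250:312]=1; s&=w
cn=max(cv2.findContours(s.astype(np.uint8),cv2.RETR_EXTERNAL,cv2.CHAIN_APPROX_NONE)[0],key=len)[:,0]
q=plane(c,T,cn,29); q=q[np.hypot(q[:,0]-625.4,q[:,1]-144.1)>24]
A=np.c_[2*q[:,:2],np.ones(len(q))]; x=np.linalg.lstsq(A,(q[:,:2]**2).sum(1),rcond=None)[0]; print("k2 skirt circle",x[:2],np.sqrt(x[2]+x[0]**2+x[1]**2))
E
```

```text
[273 249   8  26 206] [276.53398058 261.5       ] [ -0.11 -17.34 -55.89] [ -1.68 -23.26 -55.89] [  1.41 -11.32 -55.88]
bar near end y [-26.98 -26.56 -25.97]
skirt circle [-0.08961519 -1.68621519] 26.29964421660745
k2 skirt circle [624.84302812 144.28509251] 25.91885721586392
```

White line, bar end and skirt all put the knob axis at tool (−0.1, −1.7), its underside 4 mm above the reported TCP, and the bar within 0.01 rad of tool y. I'll correct for that and go to the spindle.

```bash
cat >> h.py <<'E'
AX=np.array([528.85,-146.2]); OFF=np.array([-0.1,-1.7,0])
def pose(beta,z,ax=AX):
    """TCP pose: knob bar at world angle beta, knob axis on ax"""
    a=beta-np.pi/2; o=down(a); d=R.from_rotvec(o).as_matrix()@OFF
    return [ax[0]-d[0],ax[1]-d[1],z],o
def F(r,n=5):
    f=[]
    for _ in range(n): f.append(r.read_force()); r.pause(.01)
    return np.mean(f,0)
def bang(r):
    y=R.from_rotvec(r.read_orientation()).as_matrix()[:,0]; return np.arctan2(y[1],y[0])+np.pi/2
E
python3 - <<'E'
from h import *
from cell import r
p=r.read_eef_pos(); b=.842
r.move_straight([p[0],p[1],165],speed=200)
r.move_ptp(*pose(b,165)); print(r.read_joint_positions().round(2),r.read_t())
r.move_straight(*pose(b,122),speed=80); r.pause(.2)
print(F(r),r.read_eef_pos(),bang(r),r.read_finger_gap(),r.read_t())
t=r.read_t(); r.move_straight(*pose(b,120),speed=40); print("dt",r.read_t()-t)
c=r.capture("scene");np.savez("h1s.npz",**c);cv2.imwrite("pics/h1s.png",cv2.resize(c["img"][110:230,170:330],None,fx=4,fy=4)[:,:,::-1])
snap(r,"h1")
E
```

```text
[-0.14  0.56  0.58  1.78 -0.38  0.92 -0.12] 17.225
[-0.16347294 -0.10643324 -0.50538123] [ 528.14182006 -147.68169405  122.51876649] 0.8420251647763175 14.387675000323268 18.15
dt 0.25
```

View pics/h1s.png

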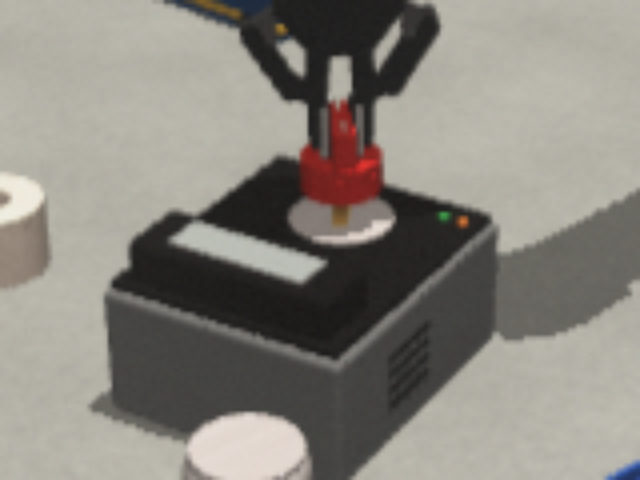

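View pics/h1.png

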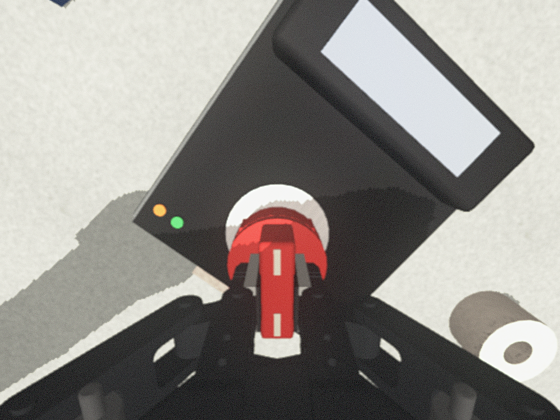

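The knob hovers centred over the disc and spindle: in h1, white lines at (277,262) and (277,325), bar vertical in the image. I'll check its axis from the white lines, then start the gentle search.

```bash
python3 - <<'E'
from h import *
from cell import r
c=ld("h1.npz");T=w2c(c,c["pos"],c["rot"])
h=cv2.cvtColor(c["img"],cv2.COLOR_RGB2HSV); m=np.zeros(h.shape[:2],np.uint8)
m[245:337,268:288]=((h[...,1]<120)&(h[...,2]>110))[245:337,268:288]
b=sorted(blobs(m,20),key=lambda q:q[1][1]); u=np.array([q[1] for q in b]); print(u)
q=plane(c,T,u,c["pos"][2]+55.9); d=q[0]-q[1]; print(q.mean(0),np.linalg.norm(d),np.arctan2(d[1],d[0]),c["pos"])
b=.842
f0=F(r,8); z=120
while z>108:
    z-=1 if z>114 else .5
    r.move_straight(*pose(b,z),speed=30); f=F(r,3)-f0
    if f[2]>3: break
print("contact z",z,r.read_eef_pos(),f,r.read_t())
np.save("f0.npy",f0)
E
```

```text
[[276.51184834 261.93838863]
 [276.97575758 324.44242424]]
[ 528.57782515 -146.47654973  175.86392914] 32.03717784198499 0.8476274279408892 [ 527.77187755 -147.48118228  119.96392914]
contact z 111.5 [ 527.95302296 -147.62436506  111.85068802] [-0.10736736  0.11070548  4.03586272] 21.5917
```

Contact came at underside z≈116 as expected, with 4 N. Now the slow clockwise search.

```bash
python3 - <<'E'
from h import *
from cell import r
f0=np.load("f0.npy"); b=.842; z=111.0; drop=False
while b>.36:
    b-=.03
    r.move_straight(*pose(b,z),speed=30); f=F(r,3)-f0; p=r.read_eef_pos()
    print(round(b,3),round(z,2),p[2].round(2),f.round(1),r.read_wrist_torque()[2].round(3),round(r.read_t(),2))
    if p[2]<111.0 and f[2]<2:
        z-=1; r.move_straight(*pose(b,z),speed=30); f=F(r,3)-f0
        if f[2]<3: drop=True;break
    elif f[2]<3: z-=.3
    elif f[2]>8: z+=.4
print(drop,b,z,r.read_eef_pos(),f,r.read_t())
E
```

```text
0.812 111.0 111.52 [0.1 0.5 5.8] -0.011 21.87
0.782 111.0 111.44 [-0.1  0.1  5.9] 0.018 22.14
0.752 111.0 111.37 [ 0.1 -0.4  5.3] 0.024 22.42
0.722 111.0 110.37 [ 0.5 -0.8  0.4] -0.047 22.69
True 0.7219999999999999 110.0 [ 527.50941819 -147.21021232  109.63884676] [ 0.59147126 -0.37512804 -0.63683278] 22.9667
```

It dropped at bar angle 0.722, exactly the 0.08 tolerance from my measured 0.642. I'll centre to 0.65 and lower it home.

```bash
python3 - <<'E'
from h import *
from cell import r
f0=np.load("f0.npy"); b=.65; z=110
r.move_straight(*pose(b,z),speed=30)
while z>93:
    z-=1.5 if z>99 else .5
    r.move_straight(*pose(b,z),speed=30); f=F(r,3)-f0
    p=r.read_eef_pos(); print(round(z,2),p.round(2),f.round(1),round(r.read_t(),2))
    if f[2]>(8 if z<98 else 6): break
snap(r,"d1"); c=r.capture("scene");np.savez("d1s.npz",**c);cv2.imwrite("pics/d1s.png",cv2.resize(c["img"][110:230,170:330],None,fx=4,fy=4)[:,:,::-1])
print(r.read_finger_gap(),r.read_wrist_torque())
E
```

```text
108.5 [ 527.44 -147.21  108.4 ] [0.5 0.  0.1] 23.49
107.0 [ 527.49 -147.3   106.91] [ 0.5  0.5 -0.6] 23.77
105.5 [ 527.52 -147.29  105.42] [-0.3 -0.6 -0.2] 24.04
104.0 [ 527.53 -147.27  103.92] [ 0.3 -0.4  0.3] 24.32
102.5 [ 527.5  -147.28  102.42] [-0.1 -0.4  0. ] 24.59
101.0 [ 527.51 -147.29  100.91] [ 0.3 -0.2  0.2] 24.87
99.5 [ 527.5  -147.29   99.41] [ 0.4  0.4 -0.4] 25.14
98.0 [ 527.49 -147.3    97.91] [ 0.   0.3 -0.2] 25.42
97.5 [ 527.56 -147.33   97.5 ] [ 0.4 -0.2 -0. ] 25.69
97.0 [ 527.54 -147.27   96.99] [ 0.1 -0.3  0. ] 25.97
96.5 [ 527.52 -147.34   96.48] [0.5 0.6 0.1] 26.24
96.0 [ 527.61 -147.29   96.37] [-1.   0.8  3.7] 26.52
95.5 [ 527.66 -147.26   96.32] [-1.6  1.4  7.9] 26.79
95.0 [ 527.71 -147.27   96.34] [-2.2  2.3 10.5] 27.07
14.62465629253763 [ 0.29425325  0.7439213  -0.03956322]
```

View pics/d1s.png

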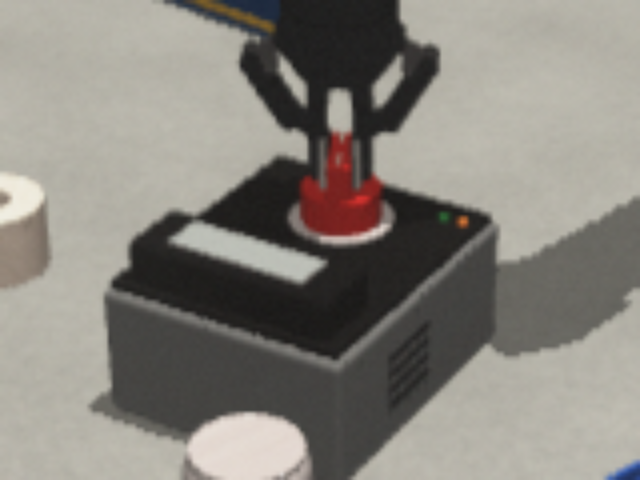

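Seated on the deck: underside z≈100.3, a firm stop with 10 N. Now turning clockwise slowly while watching the torque.

```bash
python3 - <<'E'
from h import *
from cell import r
b=.65;z=96.1; f0=np.load("f0.npy")
r.move_straight(*pose(b,z),speed=30); t0=r.read_wrist_torque()[2]
while b>-.05:
    b-=.04
    r.move_straight(*pose(b,z),speed=30); r.pause(.03)
    tz=r.read_wrist_torque()[2]; f=F(r,2)-f0
    print(round(b,3),bang(r).round(3),tz.round(3),f.round(1),r.read_eef_pos()[2].round(2),r.read_finger_gap().round(2),round(r.read_t(),2))
    if abs(tz)>.55: break
snap(r,"e1")
E
```

```text
Traceback (most recent call last):
AttributeError: 'float' object has no attribute 'round'
```

```bash
python3 - <<'E'
from h import *
from cell import r
b=.61;z=96.1; f0=np.load("f0.npy")
while b>-.05:
    b-=.04
    r.move_straight(*pose(b,z),speed=30); r.pause(.03)
    tz=r.read_wrist_torque()[2]; f=F(r,2)-f0
    print(round(b,3),np.round(bang(r),3),np.round(tz,3),f.round(1),np.round(r.read_eef_pos()[2],2),round(float(r.read_finger_gap()),2),round(r.read_t(),2))
    if abs(tz)>.55: break
snap(r,"e1")
E
```

```text
0.57 0.57 -0.032 [-0.2  0.2  5.7] 96.34 14.55 28.02
0.53 0.531 0.139 [-1.3  0.   6.8] 96.34 14.63 28.32
0.49 0.491 0.178 [-1.   0.1  6.5] 96.32 14.85 28.62
0.45 0.451 0.134 [-0.9  0.3  6.3] 96.32 14.86 28.92
0.41 0.411 0.165 [-1.  -0.   6.4] 96.33 14.63 29.22
0.37 0.371 0.175 [-0.8  0.5  6.8] 96.33 14.5 29.52
0.33 0.331 0.099 [-1.   0.4  6.1] 96.34 14.34 29.82
0.29 0.291 0.132 [-1.3 -0.2  7. ] 96.33 14.5 30.12
0.25 0.251 0.198 [-0.1  0.1  7. ] 96.34 14.63 30.42
0.21 0.211 0.153 [-0.7  0.6  6.5] 96.32 14.75 30.72
0.17 0.171 0.128 [-0.9  0.1  6.2] 96.31 14.45 31.02
0.13 0.131 0.181 [-0.8  0.5  6.3] 96.32 14.83 31.32
0.09 0.091 0.143 [-1.7  0.4  5.9] 96.35 14.51 31.62
0.05 0.052 0.359 [-0.5 -0.1  6. ] 96.32 14.62 31.92
0.01 0.016 0.909 [-1.1 -0.8  5.9] 96.31 14.56 32.22
```

View pics/e1.png

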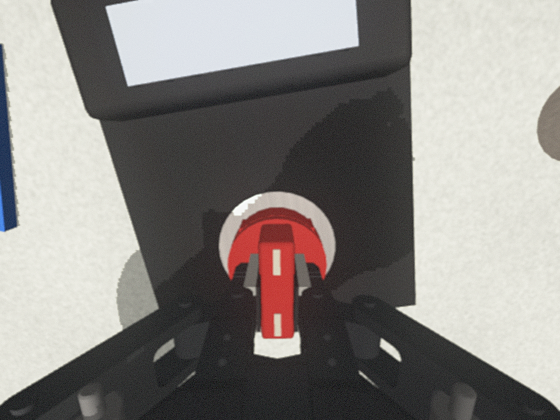

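The torque ramps from the steady 0.15 to 0.91 N·m at bar angle ≈0.05, so the spindle is at its stop. Its travel of ≈0.49 matches the expected 0.467 plus play. I'll now back off within the free play so the bar points straight at the mark, release and look.

```bash
python3 - <<'E'
from h import *
from cell import r
f0=np.load("f0.npy")
for b in (.06,.1,.13,.155):
    r.move_straight(*pose(b,96.4),speed=30); r.pause(.05); print(b,np.round(bang(r),3),np.round(r.read_wrist_torque()[2],3),(F(r,3)-f0).round(1))
r.ungrasp(); r.pause(.1); print(r.read_finger_gap(),r.read_force(),r.read_t())
p=r.read_eef_pos(); r.move_straight([p[0],p[1],165],speed=100)
a=1.0
Tc=ld("a_wrist.npz")["T_tool_cam"]
r.move_ptp(aim(Tc,-1.4,[515,-149,140],200),down(-1.4)); r.pause(.3); snap(r,"z1")
r.move_joints([-1.24,.615,-.013,1.423,.008,1.103,-.04]); r.pause(.2)
for n in("top","scene"):
    c=r.capture(n); np.savez(f"z_{n}.npz",**c)
    cv2.imwrite(f"pics/z_{n}.png",c["img"][:,:,::-1])
print(r.read_t())
E
```

```text
0.06 0.06 0.341 [-0.5  0.1  4.9]
0.1 0.098 -0.006 [-0.5  0.5  4.3]
0.13 0.129 0.002 [0.1 1.1 4.4]
0.155 0.155 0.015 [-0.5  1.   4.4]
85.14970807147938 [ 0.3204781  -0.34527258  0.42097587] 34.35
38.9583
```

View pics/z1.png

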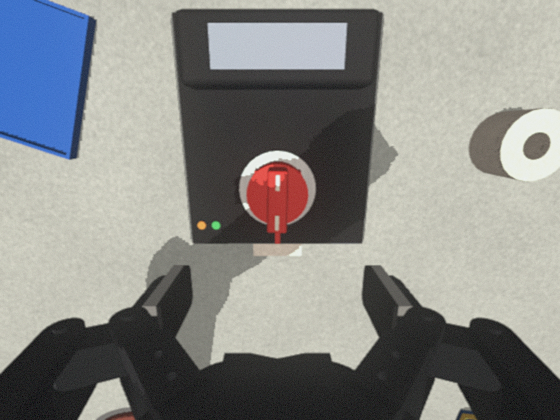

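View pics/z_top.png

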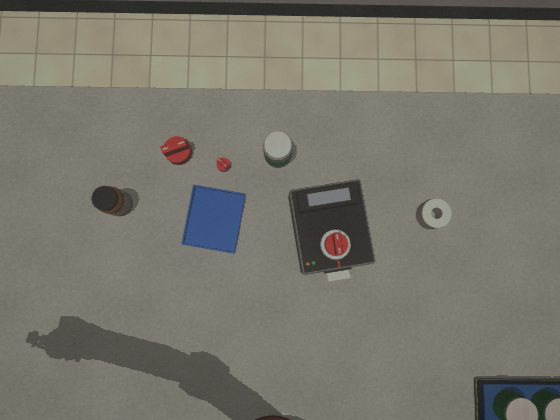

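The released knob sits on the printer with its bar, white lines at (277,182) and (277,222), in line with the red mark at (277,238). The tray is empty and the bystanders look unmoved. I'll measure the final angle, height and shifts.

```bash
python3 - <<'E'
from h import *
c=ld("z1.npz");T=w2c(c,c["pos"],c["rot"])
h=cv2.cvtColor(c["img"],cv2.COLOR_RGB2HSV); m=np.zeros(h.shape[:2],np.uint8)
m[170:231,270:285]=((h[...,1]<130)&(h[...,2]>110))[170:231,270:285]
b=sorted(blobs(m,8),key=lambda q:q[1][1]); print([(q[0][4],q[1].round(1)) for q in b])
u=np.array([b[0][1],b[-1][1]]);q=plane(c,T,u,152.3);d=q[0]-q[1];print(q.mean(0),np.linalg.norm(d),"ang",np.arctan2(d[1],d[0]))
ys,xs=np.where(m);P=depth(c,T,np.c_[xs,ys]);print("bar top z",np.median(P[:,2]))
# bar top face PCA
ys,xs=np.mgrid[165:240,260:296].reshape(2,-1);P=depth(c,T,np.c_[xs,ys]);P=P[abs(P[:,2]-np.median(P[:,2][P[:,2]>145]))<3];ev=np.linalg.eigh(np.cov(P[:,:2].T));v=ev[1][:,1];print("bar PCA",P.mean(0),np.arctan(v[1]/v[0]),np.sqrt(ev[0]*12))
mk=red(c["img"]); 
for (o,nm) in(("a","before"),("z","after")):
    t=ld(o+"_top.npz");Tt=w2c(t)
t0=ld("a_top.npz")["img"].astype(int);t1=ld("z_top.npz")["img"].astype(int)
df=(np.abs(cv2.GaussianBlur(t1.astype(np.float32),(3,3),0)-cv2.GaussianBlur(t0.astype(np.float32),(3,3),0)).max(2)>25).astype(np.uint8)*255
print([(x[0].tolist()) for x in blobs(df,10)])
E
```

```text
[(np.int32(95), array([277.4, 182.2])), (np.int32(79), array([276.6, 222.7]))]
[ 528.92127282 -146.10957898  152.3       ] 32.278086350780185 ang 0.15188349057743347
bar top z 152.8107592630576
bar PCA [ 530.12579041 -145.68748271  152.29903542] 0.1578540100893957 [15.76270144 49.51982901]
[[209, 195, 24, 23, 423], [324, 231, 25, 25, 484]]
```

```bash
python3 - <<'E'
from cell import r
print(r.read_t(),r.read_force()); r.sign_off()
E
```

```text
38.9583 [ 0.2794085  -0.60489593  1.28675401]
the job is handed in; nothing more can be done
```

The red latch knob from the tray is fully seated on the printer's spindle and turned clockwise to the end stop. I let go and handed the job in at 39 s of the 72 s allowed.

**What I did**
- **Fit:** pressing with about 5 N and turning slowly clockwise, the knob dropped on at the angle the camera views predicted. I then lowered it until it stopped firmly on the deck.
- **Turn to the stop:** I turned it clockwise until the torque jumped from about 0.15 to 0.9 N·m. Then I backed it off within its free play so the bar points at the red mark.

**Last checks**
- **Seated:** the bar top is at z 152.3–152.8 mm, so the underside rests on the deck at about 100.5 mm.
- **Pointing at the mark:** the bar is at 0.152–0.158 rad and the mark direction is 0.175 rad. It is about 0.02 rad off, inside the ±0.08 rad play.
- **Bystanders:** the top camera shows changes only at the tray spot and the spindle, so the jar, can, roll and other knobs did not move.

**What failed or disagreed**
- **First grasp missed:** the fingers closed on air above the bar. The real finger ends sit about 30–35 mm behind the reported TCP, which the wrist depth and scene camera both showed. I corrected for it and the second grasp held.
- **Second grasp pressed the skirt:** closing pushed on the knob's skirt with about 8 N. The knob sat 1.7 mm off centre in the fingers, and I compensated for that.
- **Stop angle:** the torque rise began about 0.04 rad past where I expected the stop, probably from slight turning in the grip.

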